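# Let the test sledge down onto the force sensor

## Robot

A 7-joint arm with a two-finger parallel gripper is mounted at the origin on the work surface. World frame = base frame: x ahead of the robot, y to its left, z up, the work surface at z = 0. Lengths are in m, angles in rad, forces in N, time in s.
With the tool pointing down it reaches from about 0.425 to 0.875 m from the base axis. Payload 4.7 kg.
Tool frame: the origin (TCP) lies on the centre line of the jaws, within the pads' length; the fingertips stand 8 mm ahead of it and the grasp point (between the pads) lies 11 mm behind it; z points along the fingers, y is the line along which they close (so a half turn about z gives the same grasp; the last joint's range is limited). The gripper opens to 87 mm and grips with 3 to 60 N. Pads are 19 mm wide; open, the fingers measure 117 mm over their backs; the gripper's body (75 mm by 190 mm) begins 51 mm behind the grasp point.
Start: joints at [-1.185, 0.321, -0.07, 1.45, 0.023, 1.371, -0.057], TCP at [0.236, 0.606, 0.231] pointing down, gripper open.
Joint ranges: [-2.86, 2.86], [-0.3, 2.09], [-1.38, 1.24], [0.06, 2.45], [-1.56, 4.7], [0.09, 2.05], [-2.69, 2.69]. Speed limits (rad/s): [2.57, 2.57, 3.14, 3.14, 3.14, 3.14, 3.14].

## Interface

Orientations are given as a rotation vector (axis times angle).
In Python, from rig import arm, grab_frame, calibration gives the robot as it stands.
- The arm moves only by the tool drive_tool, never from a script. Its argument "series" is a list of rows, each a list of 2 entries, a list of its own where there are three numbers: the shift along the tool's x, y, z in m, then the turn about the tool's z in rad. A call has 1 to 5 rows; each row shifts and turns the commanded pose from where the row before left it, along the tool's axes as they then stand; what a row does not reach is not made up. A row lasts 1/12 s, in which the tool goes at most 41.7 mm and 7.16 degrees, less where a joint would pass 70% of its speed; a pose out of reach is approached as far as the arm can. A call is refused whole if a number of a shift passes 0.0417 or a number of a turn 0.125, either way. A call with a gripper value outside its range is refused whole. "claw" is the opening, from 0 (shut) to 1 (fully open), set as the call begins (left out, the last holds). The fingers move at their own pace and stop on an object; "grip_force" is the grip in N (left out, the last holds). Time passes only in rows, so rows that do not move let the fingers close. It gives the time, the measured TCP pose, the force, the opening and the grip force at its end, in the units of the state.
- arm.get_obs(): the state, without advancing time (a new reading comes with each control period).
- grab_frame(name): name is "side" or "top" or "wrist"; returns (picture, depth): 400x640x3 uint8, red, green, blue; 400x640 float32, m along the optical axis (not along the pixel's ray), 0 where there is no reading.
- calibration(name): a dict with "fov_y" (degrees; the focal length in pixels is half the picture's height over the tangent of half this angle, whatever the lens; pixels are square), "cx", "cy" (the principal point, pixels), "pose" (4x4, takes a point from camera to world coordinates). Camera axes: x right, y up, looking along -z (the intrinsics and any distortion apply to the point x, -y, -z); pixel columns grow to the right and rows downward; lengths in m; the calibration is good to about 2 mm. A picture is of the moment at which its call begins: read the wrist's pose just before it. calibration takes no time and is no camera call; for the wrist camera it gives the pose at the moment of the call.
- arm.close_job(): hands the job in; it is judged then, once.
The state is a dict: "clock": time; "joint_pos": joint angles; "qd": joint speeds; "joint_torque": joint torques, N m; "tool_pos": TCP position; "orientation": TCP orientation; "ft_force": force on the tool from outside, world axes, zero at the start; "ft_torque": the same for the moment, N m; "gripper_width": finger opening in m; "gripper_force": force on a finger pad.
Only numpy, scipy, OpenCV 4.12 (cv2) and the standard library are available. Lean on these libraries where they do the work, as an engineer would, in place of code of your own. Each camera call takes 0.05 s, during which the arm holds its last target. There are 200 camera calls.

## Task

The sledge of the small test rig is wound back against its spring and held by the ratchet. Flick the release lever fully over by its tab (the loaded pawl stays hooked), then take the crank by its knob, wind it back a little until the pawl springs clear, and ease the drum round so that the sledge comes to rest gently on the force sensor's button; never let the sledge run or ram it into the sensor, and leave the other things on the bench where they are.

Things in the scene. Friction and masses are not known exactly. Their poses are not given: they have to be found in the camera images.
- rig: aluminium base plate 250 x 350 x 12 mm, fixed to the bench, carrying the whole mechanism. Origin on the bench right under the drum's vertical axis, z up. In its frame the plate spans x -125 to 125, y -140 to 210 mm; the sledge, its grey spring housing and the sensor stand along the +x side (all below 82 mm), release lever and pawl on the -x side.
- knob_mid (a point): middle of the crank's free-spinning upright black knob, 22 mm diameter, 50 mm tall, its top 132 mm above the bench, the crank arm's top right below it at 82 mm. It circles level, 55 mm from the drum axis; only the tab (86 mm) is higher than the arm near it. The sledge's spring pushes it anticlockwise with 5 to 7.5 N.
- drum_axis (a point): point on the drum's vertical axis, 12 mm above the bench. Seen from above, clockwise winds up, anticlockwise eases back: the sledge moves 22 mm per rad. How far it must be eased until the sledge lands is different each time, 0.6 to 3.5 rad; on landing the pull of the spring on the knob fades to nothing within a few mm and then turns into resistance.
- tab (a point): middle (14 mm below the top) of the upright steel pin, 12 mm diameter, top 86 mm above the bench, at the end of the release lever, 46 mm from its pivot. The lever arm under it lies 52 to 58 mm above the bench. Flick it anticlockwise (from above), towards the rig's -y, by 0.55 rad (24 mm) to a firm stop; it needs 2 to 5 N and stays where it is left.
- release: the release lever: flat steel arm with the upright tab. Origin on its upright pivot, 34 mm above the bench, at x -52, y -55 mm in the rig's frame; the arm points along its own -x. Parallel to the rig's axes at the start, turned +0.55 rad about z when fully over.
- pawl_tip (a point): tip of the dark steel pawl, 44 mm above the bench, sprung to the release lever on the same pivot. Hooked in the toothed wheel (15 undercut teeth, tip radius 50 mm) it is 44 mm from the drum axis. With the lever over, the load still keeps it hooked; when the knob is wound clockwise by 0.03 to 0.1 rad it springs out beyond 56 mm.
- sledge: aluminium block 50 x 90 x 40 mm on a rail, geared to the drum; moves along the rig's +y when eased back. Origin 22 mm below the middle of the pad on its front (+y) face; the steel pad stands 4 mm out of that face, 42 mm above the bench. A spring pushes it to +y with 13 to 18 N. It must go slowly, never above 120 mm/s.
- sensor: steel force sensor block 50 x 50 x 62 mm; origin at the bottom middle of its face towards the sledge (-y). A stem with an 18 mm steel button sticks out of that face, 42 mm above the bench, screwed out differently each time (button face 48 to 108 mm from the block, not reported). It yields 1 mm per 8 N. Under the sledge it bears some 15 N; more than 30 N is too much.
- weight_big: bystander: steel weight 38 mm diameter, 44 mm tall, on the base plate
- weight_small: bystander: steel weight 26 mm diameter, 30 mm tall, on the base plate
- wrench: bystander: wrench, 150 mm, flat on the bench between the robot and the rig
- screwdriver: bystander: screwdriver, 170 mm, lying beside the rig
- mug: bystander: white mug
- spray: bystander: can, 52 mm diameter, 150 mm tall

How it is judged:
By the outcome, as a careful person would: the job done as asked, in the order asked, and still so for the second after the job is handed in, with the robot touching nothing.
It also fails if it takes over 72 s, if anything falls off the work surface, if the arm or the gripper's body presses on something with over 40 N, if the wrist force passes 120 N, or if a joint passes its speed limit or range.

## Working session

There is one attempt and no reset: what is moved stays moved. The work goes in short steps, Python scripts to look and compute and a tool call to move; the robot and the scene stay as the last step left them, time stands still between calls to the robot, and variables do not carry over. Pictures are saved under pics/ and viewed, at most 10 in all, crops included, and the job is handed in when it is done.

Besides the shell and the picture viewer there is one more tool, called after "Request:" as name(argument=value, ...) on one line, values as JSON. drive_tool: Moves the arm, as the interface text tells. Its arguments: {"type":"object","properties":{"series":{"type":"array"},"claw":{"type":"number"},"grip_force":{"type":"number"}},"required":["series"]}

```bash
ls; mkdir -p pics; python3 - <<'E'
from rig import arm, grab_frame, calibration
import cv2,numpy as np
o=arm.get_obs();print({k:np.round(v,3) for k,v in o.items()})
for n in("top","side"):
    c=calibration(n);print(n,c)
    p,d=grab_frame(n);cv2.imwrite(f"pics/{n}0.png",p[:,:,::-1]);np.save(f"pics/{n}0.npy",d)
c=calibration("wrist");print(c)
E
```

```text
pics
{'clock': np.float64(0.0), 'joint_pos': array([-1.185,  0.322, -0.07 ,  1.452,  0.023,  1.371, -0.057]), 'qd': array([-0.001,  0.002, -0.002,  0.   ,  0.001, -0.001,  0.   ]), 'joint_torque': array([ 0.0000e+00, -4.9128e+01, -4.0400e-01, -3.1252e+01, -6.4000e-02,
        4.4000e-02,  0.0000e+00]), 'tool_pos': array([0.236, 0.605, 0.229]), 'orientation': array([-5.810e-01, -3.087e+00,  3.000e-03]), 'ft_force': array([ 0.199, -0.469, -0.632]), 'ft_torque': array([-0.02 , -0.001,  0.01 ]), 'gripper_force': np.float64(0.0), 'gripper_width': np.float64(0.088)}
top {'fov_y': 56.604806785922605, 'cx': 325.1116829503736, 'cy': 188.16802118856197, 'pose': array([[-0.01938572,  0.98321177, -0.18143541,  0.34881029],
       [-0.99968927, -0.02190573, -0.01189556, -0.03777019],
       [-0.01567033,  0.18114843,  0.98333091,  1.14335875],
       [ 0.        ,  0.        ,  0.        ,  1.        ]])}
side {'fov_y': 52.89967731768856, 'cx': 316.62027102279205, 'cy': 190.16936383885363, 'pose': array([[-8.98051582e-01,  3.43157292e-01, -2.75220692e-01,
         2.68469761e-01],
       [-4.39890144e-01, -7.00757970e-01,  5.61635939e-01,
         5.16865559e-01],
       [-1.33625523e-04,  6.25444914e-01,  7.80268314e-01,
         8.49616807e-01],
       [ 0.00000000e+00,  0.00000000e+00,  0.00000000e+00,
         1.00000000e+00]])}
{'fov_y': 58.556815154174984, 'cx': 316.92325922077856, 'cy': 195.5067489384962, 'pose': array([[ 0.36284538, -0.90371326, -0.22725663,  0.17379206],
       [ 0.9318439 ,  0.35105234,  0.09181072,  0.63070695],
       [-0.00319159, -0.2450808 ,  0.9694974 ,  0.38437967],
       [ 0.        ,  0.        ,  0.        ,  1.        ]])}
```

View pics/top0.png

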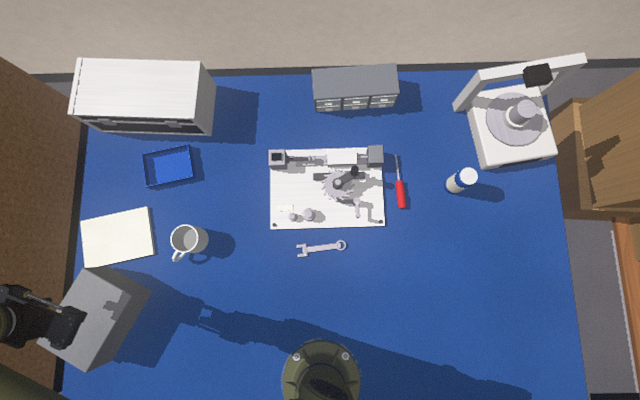

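View pics/side0.png

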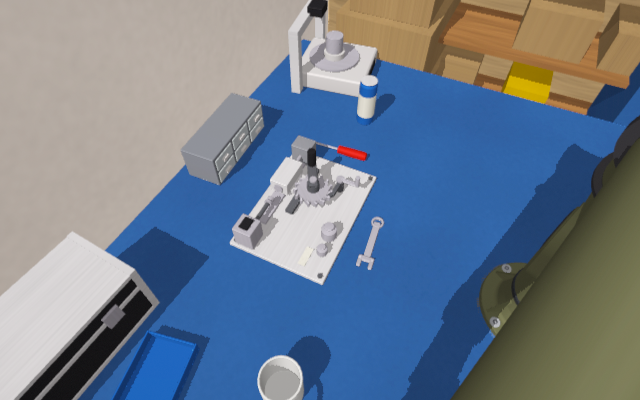

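```bash
cat > h.py <<'E'
from rig import arm, grab_frame, calibration
import cv2,numpy as np
from scipy.spatial.transform import Rotation as R
def cloud(c,d):
    f=d.shape[0]/2/np.tan(np.radians(c["fov_y"])/2)
    v,u=np.mgrid[:d.shape[0],:d.shape[1]]
    P=np.stack([(u-c["cx"])/f*d,-(v-c["cy"])/f*d,-d],-1)
    return P@c["pose"][:3,:3].T+c["pose"][:3,3]
def proj(c,p,h=400):
    f=h/2/np.tan(np.radians(c["fov_y"])/2)
    q=(np.atleast_2d(p)-c["pose"][:3,3])@c["pose"][:3,:3]
    return np.stack([c["cx"]+f*q[:,0]/-q[:,2],c["cy"]+f*q[:,1]/q[:,2]],-1)
E
python3 - <<'E'
from h import *
for n in("top","side"):
    c=calibration(n);d=np.load(f"pics/{n}0.npy");p=cv2.imread(f"pics/{n}0.png")
    P=cloud(c,d).reshape(-1,3);g=p.reshape(-1,3).astype(int)
    ok=(d.ravel()>0)&(P[:,0]>.4)&(P[:,0]<.95)&(P[:,1]>-.3)&(P[:,1]<.25)
    pl=ok&(P[:,2]<.03)&(P[:,2]>-.01)&(g.min(1)>150)
    print(n,np.median(P[pl],0),pl.sum())
    b=P[ok&(P[:,2]<.004)&(g[:,0]>100)&(g[:,2]<60)];print("bench z",np.median(b[:,2]))
    lab=pl.reshape(400,640).astype(np.uint8)
    k,l,s,ce=cv2.connectedComponentsWithStats(lab);i=1+s[1:,4].argmax()
    Q=P[(l==i).ravel()]
    r=cv2.minAreaRect((Q[:,:2]*1000).astype(np.float32));print(r,np.round(cv2.boxPoints(r)))
    k=ok&(P[:,2]>.1)&(P[:,2]<.14)&(g.max(1)<90);print("knob",P[k].mean(0) if k.any() else 0,P[k][:,2].max() if k.any() else 0)
E
```

```text
top [ 0.52967615 -0.00070595  0.01045821] 6011
bench z -0.0016947885708047394
((564.02978515625, -25.737701416015625), (255.2725830078125, 351.403076171875), 0.5344691276550293) [[ 435.  149.]
 [ 438. -203.]
 [ 693. -200.]
 [ 690.  151.]]
knob [ 0.59181211 -0.11092716  0.1257122 ] 0.13406592903716708
side [0.52705338 0.03361239 0.01197731] 7178
bench z -9.368951835203587e-05
((564.4110107421875, -29.380462646484375), (256.3858947753906, 364.11151123046875), 0.6687830686569214) [[ 434.  151.]
 [ 438. -213.]
 [ 695. -210.]
 [ 690.  154.]]
knob [ 0.58677618 -0.10145783  0.12154518] 0.13438494908275644
```

Request:
drive_tool(series=[[[0,0,0],-0.124],[[0,0,0],-0.124],[[0,0,0],-0.124],[[-0.015,-0.037,0],0],[[-0.015,-0.037,0],0]], claw=0.0, grip_force=40)

```text
clock: 0.52
tool_pos: [0.2643, 0.5319, 0.2288]
orientation: [0.009, -3.14, 0.002]
ft_force: [1.2, -0.5, 0.7]
gripper_width: 0.062
gripper_force: 0.0
```

Request:
drive_tool(series=[[[-0.015,-0.037,0],0],[[-0.015,-0.037,0],0],[[-0.015,-0.037,0],0],[[-0.015,-0.037,0],0],[[-0.015,-0.037,0],0]])

```text
clock: 0.93
tool_pos: [0.3415, 0.3445, 0.2302]
orientation: [0.0, -3.141, 0.0]
ft_force: [1.0, 0.2, 1.0]
gripper_width: 0.0282
gripper_force: 0.0
```

Request:
drive_tool(series=[[[-0.015,-0.037,0],0],[[-0.015,-0.037,0],0],[[-0.015,-0.037,0],0],[[-0.015,-0.037,0],0],[[-0.015,-0.037,0],0]])

```text
clock: 1.35
tool_pos: [0.4164, 0.1596, 0.2304]
orientation: [0.0, -3.142, -0.0]
ft_force: [1.4, -0.6, 0.1]
gripper_width: 0.0014
gripper_force: 0.0
```

Request:
drive_tool(series=[[[-0.015,-0.037,0],0],[[-0.015,-0.037,0],0],[[-0.015,-0.037,0],0],[[-0.015,-0.037,0],0],[[-0.015,-0.037,0],0]])

```text
clock: 1.77
tool_pos: [0.4914, -0.0253, 0.2305]
orientation: [-0.0, 3.141, 0.001]
ft_force: [0.5, 0.2, -0.6]
gripper_width: 0.0005
gripper_force: 0.0
```

Request:
drive_tool(series=[[[-0.015,-0.037,0],0],[[0,0,0],0],[[0,0,0],0]])

```text
clock: 2.02
tool_pos: [0.5062, -0.0631, 0.2302]
orientation: [-0.009, -3.141, 0.001]
ft_force: [-0.1, 0.4, 0.5]
gripper_width: 0.0002
gripper_force: 0.0
```

```bash
python3 - <<'E'
from h import *
o=arm.get_obs();print(o["tool_pos"],R.from_rotvec(o["orientation"]).as_matrix().round(3),o["joint_pos"].round(2),o["ft_force"])
c=calibration("wrist");p,d=grab_frame("wrist");np.save("pics/w1.npy",d);np.save("pics/w1c.npy",c["pose"])
cv2.imwrite("pics/w1.png",p[:,:,::-1])
yaw=.009;o3=np.array([.5645,-.061,0]);Rz=R.from_euler("z",yaw).as_matrix()
for n,q in dict(drum=[0,0,12],tab=[-98,-55,86],rel=[-52,-55,60],c1=[-125,-140,12],c2=[-125,210,12],c3=[125,-140,12]).items():
    print(n,proj(c,Rz@np.array(q)/1e3+o3).round(0))
E
```

```text
[ 0.50620904 -0.06306388  0.23018057] [[-1.     0.005 -0.001]
 [ 0.005  1.    -0.001]
 [ 0.001 -0.001 -1.   ]] [-0.48  0.01  0.56  1.81 -0.01  1.32  1.65] [-0.14591752  0.43273769  0.52008161]
drum [[319. 223.]]
tab [[251. 140.]]
rel [[259. 187.]]
c1 [[179. 108.]]
c2 [[525. 103.]]
c3 [[202. 325.]]
```

View pics/w1.png

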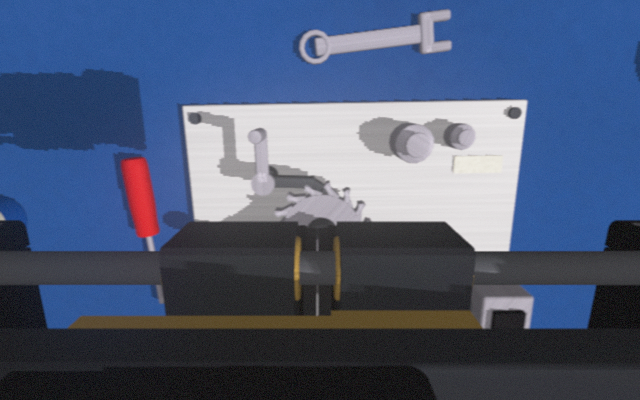

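```bash
python3 - <<'E'
from h import *
c=calibration("wrist");c["pose"]=np.load("pics/w1c.npy");d=np.load("pics/w1.npy");P=cloud(c,d)
def ray(u,v,z):
    f=200/np.tan(np.radians(c["fov_y"])/2);q=c["pose"][:3,:3]@[(u-c["cx"])/f,-(v-c["cy"])/f,-1];t=c["pose"][:3,3];return t+q*(z-t[2])/q[2]
print(ray(257,135,.086),ray(183,104,.012),ray(526,100,.012),ray(262,184,.06))
m=(P[...,2]>.08)&(P[...,2]<.092)&(P[...,0]<.5)&(P[...,1]<-.05)
print(P[m].mean(0),P[m].min(0),P[m].max(0),m.sum(),P[110:118,300:400].mean((0,1)))
E
```

```text
[ 0.46267095 -0.11187585  0.086     ] [ 0.43697035 -0.19798481  0.012     ] [0.43479695 0.14879241 0.012     ] [ 0.50987965 -0.11367596  0.06      ]
[ 0.46383945 -0.11474504  0.08619004] [ 0.45850132 -0.12076859  0.08099973] [ 0.46940692 -0.10938152  0.08826665] 168 [ 0.44715026 -0.02924056  0.01443716]
```

Request:
drive_tool(series=[[[0.008,-0.0036,0.0316],0],[[0.008,-0.0036,0.0316],0],[[0.008,-0.0036,0.0316],0],[[0.008,-0.0036,0.0316],0],[[0.008,-0.0036,0.0316],0]])

```text
clock: 2.48
tool_pos: [0.4655, -0.0761, 0.0712]
orientation: [-0.006, 3.141, 0.002]
ft_force: [0.5, 0.6, -0.7]
gripper_width: 0.0006
gripper_force: 0.0
```

Request:
drive_tool(series=[[[0,0,0],0],[[0,0,0],0],[[0,-0.004,0],0],[[0,-0.005,0],0],[[0,-0.005,0],0]])

```text
clock: 2.9
tool_pos: [0.4685, -0.0925, 0.0746]
orientation: [-0.002, 3.138, 0.0]
ft_force: [0.6, 0.6, 0.9]
gripper_width: 0.0008
gripper_force: 0.0
```

Request:
drive_tool(series=[[[-0.001,-0.004,0],0],[[-0.001,-0.004,0],0],[[-0.001,-0.004,0],0],[[0,0,0],0]])

```text
clock: 3.23
tool_pos: [0.4696, -0.105, 0.0728]
orientation: [0.001, 3.141, 0.0]
ft_force: [0.5, 1.3, -0.1]
gripper_width: 0.0006
gripper_force: 0.2
```

Request:
drive_tool(series=[[[0,-0.003,0],0],[[0,-0.003,0],0],[[0,0,0],0]])

```text
clock: 3.48
tool_pos: [0.4698, -0.1107, 0.0727]
orientation: [0.0, 3.141, -0.0]
ft_force: [0.6, 0.9, 0.3]
gripper_width: 0.0002
gripper_force: 0.7
```

Request:
drive_tool(series=[[[0,-0.003,0],0],[[0,-0.003,0],0],[[0,0,0],0]])

```text
clock: 3.73
tool_pos: [0.47, -0.1166, 0.0728]
orientation: [0.0, 3.14, -0.0]
ft_force: [2.5, 2.5, 1.0]
gripper_width: 0.0005
gripper_force: 1.1
```

```bash
python3 - <<'E'
from h import *
c=calibration("wrist");p,d=grab_frame("wrist")
cv2.imwrite("pics/w2.png",p[:,:,::-1])
for q in([.470,-.1166,.065],[.463,-.114,.086],[.471,-.138,.086],[.51,-.1137,.06]): print(proj(c,np.array(q)).round())
E
```

```text
[[315. 247.]]
[[321. 251.]]
[[265. 268.]]
[[321. 314.]]
```

View pics/w2.png

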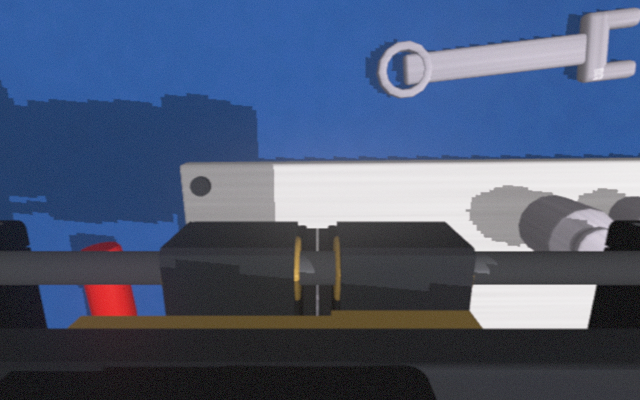

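Request:
drive_tool(series=[[[0,-0.003,0],0],[[0,-0.003,0],0],[[0,0,0],0]])

```text
clock: 4.03
tool_pos: [0.4699, -0.1223, 0.0727]
orientation: [-0.0, 3.14, 0.001]
ft_force: [2.6, 2.7, 0.1]
gripper_width: 0.0003
gripper_force: 1.6
```

```bash
python3 - <<'E'
from h import *
p,d=grab_frame("side");q=p[110:290,220:400];cv2.imwrite("pics/s2.png",cv2.resize(q,(720,600),interpolation=cv2.INTER_CUBIC)[:,:,::-1])
c=calibration("side")
for q in([.463,-.114,.086],[.471,-.138,.086],[.51,-.1137,.06]): print(((proj(c,np.array(q))-[220,110])*[4,3.33]).round())
E
```

```text
[[551. 225.]]
[[554. 200.]]
[[480. 227.]]
```

View pics/s2.png

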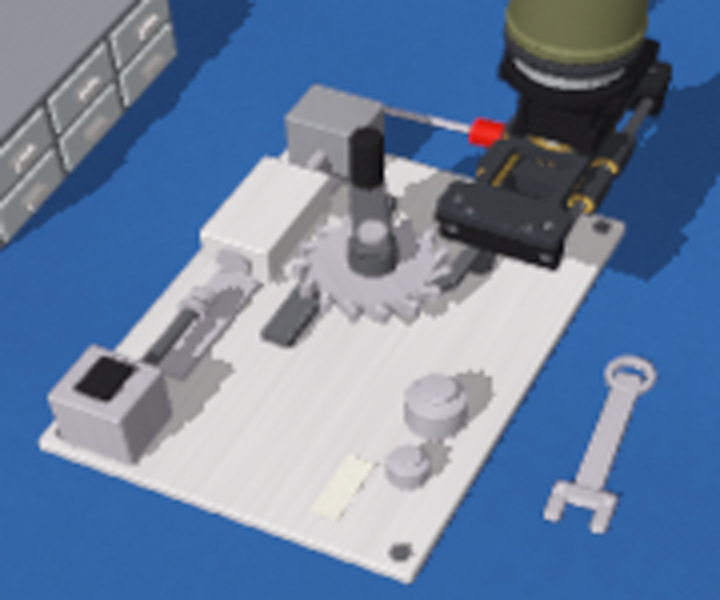

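Request:
drive_tool(series=[[[0,-0.003,0],0],[[0,-0.003,0],0],[[0,0,0],0]])

```text
clock: 4.33
tool_pos: [0.4701, -0.1251, 0.0727]
orientation: [-0.003, 3.141, 0.007]
ft_force: [2.5, 10.1, 0.5]
gripper_width: 0.0003
gripper_force: 5.1
```

Request:
drive_tool(series=[[[0,-0.003,0],0],[[0,0,0],0]])

```text
clock: 4.5
tool_pos: [0.4701, -0.1253, 0.0727]
orientation: [-0.005, 3.141, 0.013]
ft_force: [3.0, 16.8, 3.4]
gripper_width: 0.0006
gripper_force: 8.1
```

Request:
drive_tool(series=[[[0,-0.003,0],0],[[0,0,0],0]])

```text
clock: 4.67
tool_pos: [0.4701, -0.1255, 0.0726]
orientation: [0.007, -3.141, -0.019]
ft_force: [3.0, 21.8, 4.0]
gripper_width: 0.0006
gripper_force: 11.0
```

Request:
drive_tool(series=[[[0,0.015,0],0],[[0,0.017,0],0],[[0,0,-0.0355],0],[[0,0,-0.0355],0],[[0,0,-0.0355],0]])

```text
clock: 5.08
tool_pos: [0.4674, -0.1036, 0.1794]
orientation: [-0.001, -3.138, 0.003]
ft_force: [0.8, 0.2, -0.4]
gripper_width: 0.0007
gripper_force: 0.0
```

Request:
drive_tool(series=[[[-0.03,0.003,-0.035],0],[[-0.03,0.003,-0.035],0],[[-0.03,0.003,0],0],[[-0.03,0.003,0],0],[[-0.03,0.003,0],0]], claw=0.7)

```text
clock: 5.5
tool_pos: [0.6141, -0.0892, 0.2425]
orientation: [-0.001, -3.141, 0.003]
ft_force: [0.6, -0.2, -0.3]
gripper_width: 0.0259
gripper_force: 0.0
```

Request:
drive_tool(series=[[[0,0,0],0],[[0,0,0],0],[[0,0,0],0]])

```text
clock: 5.75
tool_pos: [0.612, -0.0896, 0.2414]
orientation: [-0.002, -3.139, 0.003]
ft_force: [0.4, 0.3, 0.3]
gripper_width: 0.046
gripper_force: 0.0
```

```bash
cat > look.py <<'E'
from h import *
import sys
o=arm.get_obs();print(o["tool_pos"],R.from_rotvec(o["orientation"]).as_matrix()[:2,:2].round(3),o["joint_pos"].round(2),o["ft_force"].round(1))
for n in ("wrist","top","side"):
    c=calibration(n);p,d=grab_frame(n)
    if n=="wrist": cv2.imwrite(f"pics/{sys.argv[1]}.png",p[:,:,::-1])
    P=cloud(c,d);g=p.astype(int)
    m=(P[...,2]>.124)&(P[...,2]<.138)&(np.hypot(P[...,0]-.562,P[...,1]+.06)<.075)&(g.max(-1)<90)
    m&=np.hypot(P[...,0]-.562,P[...,1]+.06)>.035
    Q=P[m]
    if len(Q)>3:print(n,"knob top",np.median(Q,0).round(4),((Q.min(0)+Q.max(0))/2).round(4),len(Q),(Q.max(0)-Q.min(0)).round(4))
    m=(P[...,2]>.08)&(P[...,2]<.092)&(P[...,0]<.495)&(P[...,0]>.44)&(P[...,1]<-.08)&(P[...,1]>-.17);Q=P[m]
    if len(Q)>3:print(n,"tab",np.median(Q,0).round(4),len(Q))
E
python3 look.py w3
```

```text
[ 0.61199197 -0.08960774  0.24138235] [[-1.     0.002]
 [ 0.002  1.   ]] [-0.39  0.28  0.61  1.54 -0.16  1.38  1.8 ] [0.4 0.3 0.3]
wrist knob top [ 0.5876 -0.1066  0.1329] [ 0.5883 -0.1065  0.1297] 626 [0.0205 0.0203 0.0113]
wrist tab [ 0.472  -0.1388  0.0864] 211
top tab [ 0.4708 -0.1433  0.0845] 10
side knob top [ 0.5877 -0.1027  0.1315] [ 0.588  -0.1061  0.1291] 58 [0.02   0.0211 0.0101]
side tab [ 0.4702 -0.1373  0.0843] 18
```

View pics/w3.png

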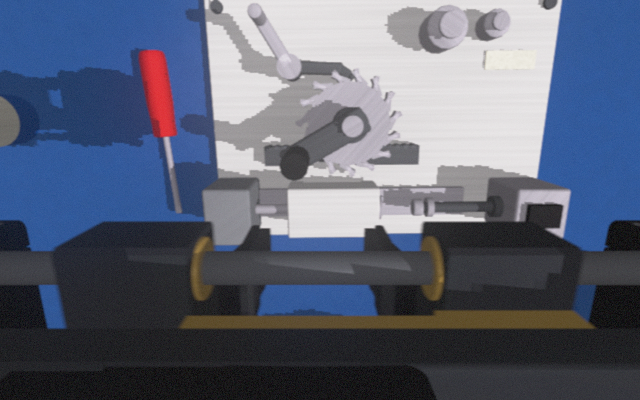

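Request:
drive_tool(series=[[[0.008,-0.0057,0.02],0],[[0.008,-0.0057,0.02],0],[[0.008,-0.0056,0.005],0],[[0,0,0],0],[[0,0,0],0]])

```text
clock: 6.32
tool_pos: [0.5891, -0.1055, 0.1983]
orientation: [0.002, 3.14, 0.001]
ft_force: [0.7, 0.0, 0.2]
gripper_width: 0.0608
gripper_force: 0.0
```

```bash
python3 - <<'E'
from h import *
o=arm.get_obs();print(o["tool_pos"].round(4))
# gap pad-button from the side camera
for n in("side","top"):
    c=calibration(n);p,d=grab_frame(n);P=cloud(c,d)
    m=(P[...,0]>.6)&(P[...,0]<.70)&(P[...,1]>-.16)&(P[...,1]<.16)&(P[...,2]>.025)
    Q=P[m]
    for y in np.arange(-.15,.16,.01):
        k=Q[abs(Q[:,1]-y)<.005]
        if len(k):print(n,round(y,3),len(k),"zmax",k[:,2].max().round(3),"x",k[k[:,2]>k[:,2].max()-.006][:,0].mean().round(3))
E
```

```text
[ 0.5891 -0.1055  0.1983]
side -0.15 191 zmax 0.077 x 0.651
side -0.14 8 zmax 0.048 x 0.646
side -0.13 7 zmax 0.048 x 0.647
side -0.12 18 zmax 0.063 x 0.649
side -0.11 65 zmax 0.065 x 0.647
side -0.1 91 zmax 0.369 x 0.624
side -0.09 211 zmax 0.475 x 0.621
side -0.08 279 zmax 0.506 x 0.612
side -0.07 386 zmax 0.521 x 0.608
side -0.06 130 zmax 0.526 x 0.604
side -0.05 104 zmax 0.305 x 0.61
side -0.04 112 zmax 0.306 x 0.61
side -0.03 214 zmax 0.304 x 0.613
side -0.02 137 zmax 0.305 x 0.613
side -0.01 88 zmax 0.305 x 0.613
side 0.0 4 zmax 0.028 x 0.603
side 0.01 22 zmax 0.052 x 0.645
side 0.02 23 zmax 0.053 x 0.645
side 0.03 32 zmax 0.054 x 0.645
side 0.04 18 zmax 0.049 x 0.645
side 0.05 13 zmax 0.049 x 0.644
side 0.06 16 zmax 0.049 x 0.644
side 0.07 15 zmax 0.05 x 0.644
side 0.08 14 zmax 0.049 x 0.644
side 0.1 68 zmax 0.077 x 0.643
side 0.11 98 zmax 0.082 x 0.645
side 0.12 107 zmax 0.084 x 0.644
side 0.13 107 zmax 0.082 x 0.644
side 0.14 130 zmax 0.084 x 0.645
side 0.15 186 zmax 0.076 x 0.644
top -0.15 30 zmax 0.597 x 0.604
top -0.14 38 zmax 0.597 x 0.604
top -0.13 38 zmax 0.595 x 0.605
top -0.12 48 zmax 0.597 x 0.605
top -0.11 55 zmax 0.597 x 0.607
top -0.1 66 zmax 0.598 x 0.606
top -0.09 76 zmax 0.599 x 0.608
top -0.08 92 zmax 0.603 x 0.609
top -0.07 67 zmax 0.603 x 0.607
top -0.06 5 zmax 0.595 x 0.604
top -0.05 25 zmax 0.305 x 0.611
top -0.04 40 zmax 0.306 x 0.611
top -0.03 43 zmax 0.306 x 0.613
top -0.02 57 zmax 0.305 x 0.613
top -0.01 12 zmax 0.304 x 0.612
top 0.0 6 zmax 0.046 x 0.643
top 0.01 21 zmax 0.052 x 0.645
top 0.02 16 zmax 0.054 x 0.647
top 0.03 12 zmax 0.047 x 0.644
top 0.04 13 zmax 0.048 x 0.644
top 0.05 9 zmax 0.047 x 0.644
top 0.06 9 zmax 0.05 x 0.644
top 0.07 10 zmax 0.049 x 0.646
top 0.08 14 zmax 0.047 x 0.644
top 0.09 46 zmax 0.073 x 0.641
top 0.1 72 zmax 0.08 x 0.645
top 0.11 62 zmax 0.082 x 0.646
top 0.12 64 zmax 0.083 x 0.643
top 0.13 65 zmax 0.081 x 0.648
top 0.14 44 zmax 0.076 x 0.644
```

Request:
drive_tool(series=[[[0.001,-0.001,0.026],0],[[0,0,0.026],0],[[0,0,0.026],0],[[0,0,0.022],0],[[0,0,0],0]])

```text
clock: 6.83
tool_pos: [0.5864, -0.1046, 0.0936]
orientation: [0.002, -3.135, -0.001]
ft_force: [-1.5, 0.4, 0.1]
gripper_width: 0.0607
gripper_force: 0.0
```

```bash
python3 - <<'E'
from h import *
print(arm.get_obs()["tool_pos"].round(4))
for n in("side","top"):
    c=calibration(n);d=np.load(f"pics/{n}0.npy");P=cloud(c,d)
    m=(P[...,0]>.63)&(P[...,0]<.66)&(P[...,1]>-.12)&(P[...,1]<.05)&(P[...,2]>.025);Q=P[m]
    print(n,[(round(y,3),(abs(Q[:,1]-y)<.002).sum(),Q[abs(Q[:,1]-y)<.002][:,2].max(initial=0).round(3)) for y in np.arange(-.06,.03,.004)])
E
```

```text
[ 0.5864 -0.1046  0.0936]
side [(np.float64(-0.06), np.int64(13), np.float64(0.065)), (np.float64(-0.056), np.int64(14), np.float64(0.064)), (np.float64(-0.052), np.int64(15), np.float64(0.064)), (np.float64(-0.048), np.int64(11), np.float64(0.064)), (np.float64(-0.044), np.int64(12), np.float64(0.065)), (np.float64(-0.04), np.int64(15), np.float64(0.064)), (np.float64(-0.036), np.int64(17), np.float64(0.064)), (np.float64(-0.032), np.int64(13), np.float64(0.064)), (np.float64(-0.028), np.int64(54), np.float64(0.064)), (np.float64(-0.024), np.int64(38), np.float64(0.055)), (np.float64(-0.02), np.int64(0), np.float64(0.0)), (np.float64(-0.016), np.int64(0), np.float64(0.0)), (np.float64(-0.012), np.int64(0), np.float64(0.0)), (np.float64(-0.008), np.int64(0), np.float64(0.0)), (np.float64(-0.004), np.int64(0), np.float64(0.0)), (np.float64(0.0), np.int64(0), np.float64(0.0)), (np.float64(0.004), np.int64(0), np.float64(0.0)), (np.float64(0.008), np.int64(4), np.float64(0.051)), (np.float64(0.012), np.int64(7), np.float64(0.052)), (np.float64(0.016), np.int64(14), np.float64(0.052)), (
[... 684 characters left out ...]
(0), np.float64(0.0)), (np.float64(-0.02), np.int64(0), np.float64(0.0)), (np.float64(-0.016), np.int64(0), np.float64(0.0)), (np.float64(-0.012), np.int64(0), np.float64(0.0)), (np.float64(-0.008), np.int64(0), np.float64(0.0)), (np.float64(-0.004), np.int64(0), np.float64(0.0)), (np.float64(0.0), np.int64(0), np.float64(0.0)), (np.float64(0.004), np.int64(5), np.float64(0.045)), (np.float64(0.008), np.int64(6), np.float64(0.05)), (np.float64(0.012), np.int64(11), np.float64(0.049)), (np.float64(0.016), np.int64(5), np.float64(0.047)), (np.float64(0.02), np.int64(6), np.float64(0.051)), (np.float64(0.024), np.int64(8), np.float64(0.054)), (np.float64(0.028), np.int64(6), np.float64(0.046))]
```

Request:
drive_tool(series=[[[0,0,-0.001],0],[[0,0,0],0],[[0,0,0],0],[[0,0,0],0],[[0,0,0],0]], claw=0, grip_force=45)

```text
clock: 7.25
tool_pos: [0.5893, -0.106, 0.0996]
orientation: [-0.001, 3.139, 0.0]
ft_force: [-0.2, 0.2, -0.2]
gripper_width: 0.0357
gripper_force: 0.0
```

Request:
drive_tool(series=[[[0,0,0],0],[[0,0,0],0],[[0,0,0],0],[[0,0,0],0],[[0,0,0],0]])

```text
clock: 7.67
tool_pos: [0.5887, -0.1072, 0.0988]
orientation: [0.001, 3.14, -0.002]
ft_force: [-0.5, -4.1, 3.6]
gripper_width: 0.0209
gripper_force: 45.0
```

Request:
drive_tool(series=[[[0.0013,-0.0007,0],0],[[0.0013,-0.0007,0],0],[[0.0013,-0.0007,0],0],[[0,0,0],0]])

```text
clock: 8.0
tool_pos: [0.588, -0.1075, 0.0989]
orientation: [-0.002, 3.134, -0.001]
ft_force: [8.9, -2.2, -2.4]
gripper_width: 0.0211
gripper_force: 45.0
```

Request:
drive_tool(series=[[[0.0013,-0.0007,0],0],[[0.0013,-0.0007,0],0],[[0,0,0],0]])

```text
clock: 8.25
tool_pos: [0.5875, -0.1077, 0.099]
orientation: [-0.003, 3.129, 0.0]
ft_force: [14.5, -1.3, -6.9]
gripper_width: 0.0211
gripper_force: 45.0
```

Request:
drive_tool(series=[[[0.0008,-0.0013,0],0],[[0.0008,-0.0013,0],0],[[0,0,0],0]])

```text
clock: 8.5
tool_pos: [0.5837, -0.1099, 0.0988]
orientation: [-0.003, 3.135, 0.003]
ft_force: [8.6, 1.1, -1.1]
gripper_width: 0.0212
gripper_force: 45.0
```

Request:
drive_tool(series=[[[0.0014,-0.0006,0],0],[[0,0,0],0],[[0,0,0],0]])

```text
clock: 8.75
tool_pos: [0.5821, -0.1105, 0.0988]
orientation: [-0.003, 3.135, 0.002]
ft_force: [7.7, 1.5, -0.9]
gripper_width: 0.0211
gripper_force: 45.0
```

```bash
python3 - <<'E'
from h import *
ims=[]
for n,o in(("side",[.53,-.07,.05]),("top",[.53,-.07,.05])):
    p,d=grab_frame(n);c=calibration(n);u,v=proj(c,np.array(o))[0].astype(int)
    print(n,u,v);s=45;ims.append(cv2.resize(p[v-s:v+s,u-s:u+s],(400,400),interpolation=cv2.INTER_CUBIC))
    dr=np.array([.562,-.0595,.044]);print(((proj(c,np.array([[.562,-.0595,.044],[.510,-.1137,.044]]))-[u-s,v-s])*400/90).round())
cv2.imwrite("pics/p4.png",np.hstack(ims)[:,:,::-1])
print(arm.get_obs()["tool_pos"].round(4))
E
```

```text
side 325 189
[[146. 204.]
 [266. 170.]]
top 340 194
[[185. 158.]
 [268. 232.]]
[ 0.5821 -0.1105  0.0988]
```

View pics/p4.png

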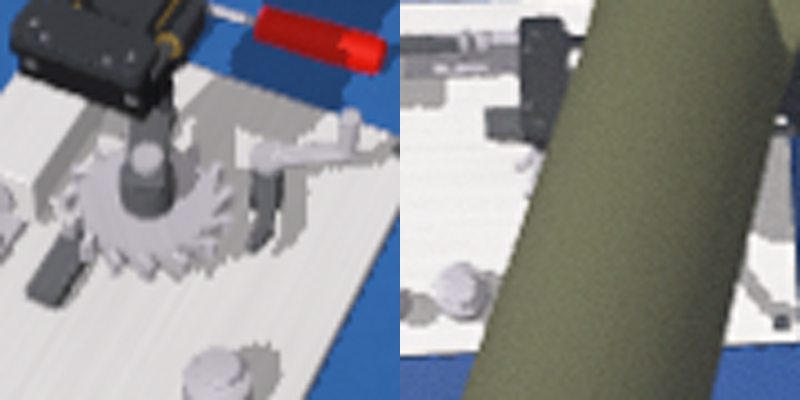

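Request:
drive_tool(series=[[[-0.0041,0.0016,0],0],[[-0.004,0.0019,0],0],[[-0.0038,0.0022,0],0],[[0,0,0],0]])

```text
clock: 9.18
tool_pos: [0.5949, -0.1031, 0.0988]
orientation: [-0.006, 3.134, 0.004]
ft_force: [8.1, 2.2, -0.2]
gripper_width: 0.021
gripper_force: 45.0
```

Request:
drive_tool(series=[[[-0.0036,0.0025,0],0],[[-0.0034,0.0028,0],0],[[0,0,0],0]])

```text
clock: 9.43
tool_pos: [0.6017, -0.0968, 0.0988]
orientation: [-0.006, 3.135, 0.006]
ft_force: [8.1, 3.6, -0.3]
gripper_width: 0.0211
gripper_force: 45.0
```

Request:
drive_tool(series=[[[-0.0031,0.0031,0],0],[[-0.0029,0.0033,0],0],[[-0.0026,0.0035,0],0],[[0,0,0],0]])

```text
clock: 9.77
tool_pos: [0.6096, -0.0856, 0.0988]
orientation: [-0.008, 3.137, 0.009]
ft_force: [5.7, 5.3, 1.5]
gripper_width: 0.021
gripper_force: 45.0
```

Request:
drive_tool(series=[[[-0.0023,0.0037,0],0],[[-0.002,0.0039,0],0],[[0,0,0],0]])

```text
clock: 10.02
tool_pos: [0.6132, -0.0774, 0.0988]
orientation: [-0.008, 3.138, 0.011]
ft_force: [3.7, 6.8, 3.1]
gripper_width: 0.021
gripper_force: 45.0
```

Request:
drive_tool(series=[[[-0.0017,0.004,0],0],[[-0.0014,0.0042,0],0],[[0,0,0],0]])

```text
clock: 10.27
tool_pos: [0.6154, -0.0688, 0.0987]
orientation: [-0.008, 3.14, 0.012]
ft_force: [2.0, 7.2, 3.9]
gripper_width: 0.0214
gripper_force: 45.0
```

Request:
drive_tool(series=[[[-0.0005,0.0021,0],0],[[-0.0004,0.0022,0],0],[[0,0,0],0]])

```text
clock: 10.52
tool_pos: [0.6159, -0.0651, 0.0987]
orientation: [-0.008, 3.14, 0.011]
ft_force: [1.4, 6.7, 4.2]
gripper_width: 0.0215
gripper_force: 45.0
```

Request:
drive_tool(series=[[[-0.0003,0.002,0],0],[[0,0,0],0]])

```text
clock: 10.68
tool_pos: [0.6161, -0.0633, 0.0987]
orientation: [-0.007, 3.14, 0.011]
ft_force: [1.3, 6.4, 4.5]
gripper_width: 0.021
gripper_force: 45.0
```

Request:
drive_tool(series=[[[0,0.002,0],0],[[0,0.002,0],0],[[0,0,0],0]])

```text
clock: 10.93
tool_pos: [0.6161, -0.0591, 0.0987]
orientation: [-0.007, 3.14, 0.011]
ft_force: [2.0, 7.0, 4.8]
gripper_width: 0.0205
gripper_force: 45.0
```

Request:
drive_tool(series=[[[0.0001,0.002,0],0],[[0,0,0],0]])

```text
clock: 11.1
tool_pos: [0.6161, -0.0572, 0.0987]
orientation: [-0.007, 3.14, 0.011]
ft_force: [1.3, 7.1, 4.9]
gripper_width: 0.021
gripper_force: 45.0
```

Request:
drive_tool(series=[[[0.0002,0.002,0],0],[[0.0003,0.002,0],0],[[0,0,0],0]])

```text
clock: 11.35
tool_pos: [0.6157, -0.053, 0.0987]
orientation: [-0.007, 3.14, 0.011]
ft_force: [2.6, 6.8, 4.2]
gripper_width: 0.0212
gripper_force: 45.0
```

Request:
drive_tool(series=[[[0.0003,0.0015,0],0],[[0,0,0],0]])

```text
clock: 11.52
tool_pos: [0.6154, -0.0516, 0.0987]
orientation: [-0.007, 3.14, 0.011]
ft_force: [1.9, 6.9, 3.8]
gripper_width: 0.0212
gripper_force: 45.0
```

Request:
drive_tool(series=[[[0.0003,0.002,0],0],[[0,0,0],0]])

```text
clock: 11.68
tool_pos: [0.6151, -0.0495, 0.0988]
orientation: [-0.007, 3.14, 0.012]
ft_force: [1.9, 7.1, 3.8]
gripper_width: 0.0213
gripper_force: 45.0
```

Request:
drive_tool(series=[[[0.0004,0.002,0],0],[[0,0,0],0]])

```text
clock: 11.85
tool_pos: [0.6146, -0.0474, 0.0988]
orientation: [-0.007, 3.14, 0.012]
ft_force: [0.9, 6.5, 3.7]
gripper_width: 0.0213
gripper_force: 45.0
```

Request:
drive_tool(series=[[[0.0005,0.0019,0],0],[[0,0,0],0]])

```text
clock: 12.02
tool_pos: [0.6141, -0.0455, 0.0988]
orientation: [-0.008, 3.14, 0.012]
ft_force: [2.0, 6.8, 4.3]
gripper_width: 0.021
gripper_force: 45.0
```

Request:
drive_tool(series=[[[0.0005,0.0019,0],0],[[0,0,0],0]])

```text
clock: 12.18
tool_pos: [0.6136, -0.0436, 0.0988]
orientation: [-0.007, 3.14, 0.012]
ft_force: [1.6, 7.5, 4.4]
gripper_width: 0.0214
gripper_force: 45.0
```

```bash
python3 - <<'E'
from h import *
ims=[]
for n in("side","top"):
    p,d=grab_frame(n);c=calibration(n);P=cloud(c,d)
    m=(P[...,0]>.635)&(P[...,0]<.655)&(P[...,1]>-.05)&(P[...,1]<.05)&(P[...,2]>.035)&(P[...,2]<.07);Q=P[m]
    print(n,[(round(y,3),(abs(Q[:,1]-y)<.001).sum(),Q[abs(Q[:,1]-y)<.001][:,2].max(initial=0).round(3)) for y in np.arange(-.02,.02,.002)])
    u,v=proj(c,np.array([.64,.0,.05]))[0].astype(int);s=30
    ims.append(cv2.resize(p[v-s:v+s,u-s:u+s],(400,400),interpolation=cv2.INTER_CUBIC))
cv2.imwrite("pics/g5.png",np.hstack(ims)[:,:,::-1])
E
```

```text
side [(np.float64(-0.02), np.int64(1), np.float64(0.062)), (np.float64(-0.018), np.int64(3), np.float64(0.064)), (np.float64(-0.016), np.int64(6), np.float64(0.065)), (np.float64(-0.014), np.int64(4), np.float64(0.066)), (np.float64(-0.012), np.int64(7), np.float64(0.063)), (np.float64(-0.01), np.int64(2), np.float64(0.063)), (np.float64(-0.008), np.int64(7), np.float64(0.063)), (np.float64(-0.006), np.int64(3), np.float64(0.063)), (np.float64(-0.004), np.int64(5), np.float64(0.064)), (np.float64(-0.002), np.int64(8), np.float64(0.064)), (np.float64(-0.0), np.int64(9), np.float64(0.062)), (np.float64(0.002), np.int64(10), np.float64(0.062)), (np.float64(0.004), np.int64(16), np.float64(0.056)), (np.float64(0.006), np.int64(8), np.float64(0.055)), (np.float64(0.008), np.int64(1), np.float64(0.05)), (np.float64(0.01), np.int64(3), np.float64(0.051)), (np.float64(0.012), np.int64(7), np.float64(0.051)), (np.float64(0.014), np.int64(2), np.float64(0.052)), (np.float64(0.016), np.int64(7), np.float64(0.052)), (np.float64(0.018), np.int64(8), np.float64(0.05))]
top [(np.float64(-0.02), np.
[... 302 characters left out ...]
008), np.int64(0), np.float64(0.0)), (np.float64(-0.006), np.int64(0), np.float64(0.0)), (np.float64(-0.004), np.int64(0), np.float64(0.0)), (np.float64(-0.002), np.int64(0), np.float64(0.0)), (np.float64(-0.0), np.int64(0), np.float64(0.0)), (np.float64(0.002), np.int64(0), np.float64(0.0)), (np.float64(0.004), np.int64(0), np.float64(0.0)), (np.float64(0.006), np.int64(0), np.float64(0.0)), (np.float64(0.008), np.int64(0), np.float64(0.0)), (np.float64(0.01), np.int64(0), np.float64(0.0)), (np.float64(0.012), np.int64(0), np.float64(0.0)), (np.float64(0.014), np.int64(0), np.float64(0.0)), (np.float64(0.016), np.int64(0), np.float64(0.0)), (np.float64(0.018), np.int64(0), np.float64(0.0))]
```

View pics/g5.png

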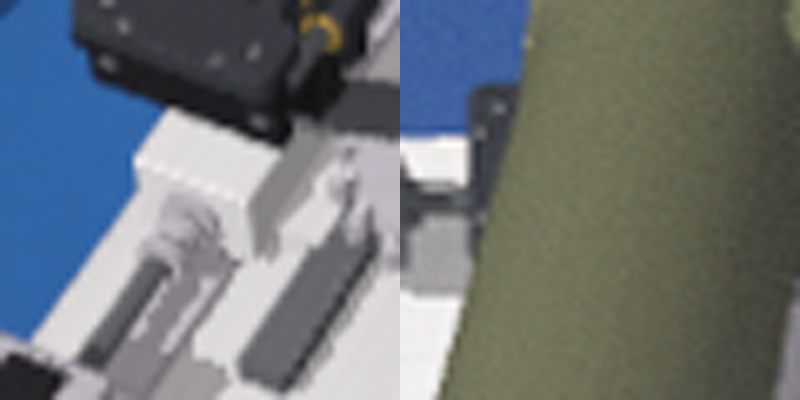

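Request:
drive_tool(series=[[[0.0006,0.0019,0],0],[[0,0,0],0]])

```text
clock: 12.45
tool_pos: [0.6129, -0.0417, 0.0988]
orientation: [-0.007, 3.14, 0.012]
ft_force: [1.2, 7.9, 4.0]
gripper_width: 0.0211
gripper_force: 45.0
```

Request:
drive_tool(series=[[[0.0006,0.0019,0],0],[[0,0,0],0]])

```text
clock: 12.62
tool_pos: [0.6122, -0.0397, 0.0988]
orientation: [-0.008, 3.14, 0.012]
ft_force: [1.5, 8.0, 4.1]
gripper_width: 0.0208
gripper_force: 45.0
```

Request:
drive_tool(series=[[[0.0005,0.0019,0],0],[[0,0,0],0]])

```text
clock: 12.78
tool_pos: [0.6115, -0.0379, 0.0987]
orientation: [-0.008, 3.141, 0.012]
ft_force: [0.5, 8.1, 4.5]
gripper_width: 0.0211
gripper_force: 45.0
```

Request:
drive_tool(series=[[[0.0006,0.0019,0],0],[[0,0,0],0]])

```text
clock: 12.95
tool_pos: [0.6107, -0.0362, 0.0987]
orientation: [-0.007, 3.141, 0.012]
ft_force: [-0.2, 7.7, 3.6]
gripper_width: 0.0212
gripper_force: 45.0
```

Request:
drive_tool(series=[[[0.0008,0.0018,0],0],[[0,0,0],0]])

```text
clock: 13.12
tool_pos: [0.6101, -0.0351, 0.0988]
orientation: [-0.007, 3.14, 0.01]
ft_force: [0.8, 5.3, 4.4]
gripper_width: 0.0213
gripper_force: 45.0
```

Request:
drive_tool(series=[[[0.0008,0.0018,0],0],[[0,0,0],0]])

```text
clock: 13.28
tool_pos: [0.6095, -0.034, 0.0988]
orientation: [-0.006, 3.14, 0.009]
ft_force: [2.0, 4.7, 3.2]
gripper_width: 0.0213
gripper_force: 45.0
```

Request:
drive_tool(series=[[[0.0008,0.0017,0],0],[[0,0,0],0]])

```text
clock: 13.45
tool_pos: [0.6091, -0.0332, 0.0988]
orientation: [-0.005, 3.139, 0.007]
ft_force: [4.1, 4.5, 3.5]
gripper_width: 0.0215
gripper_force: 45.0
```

Request:
drive_tool(series=[[[0.0005,0.0009,0],0],[[0,0,0],0]])

```text
clock: 13.62
tool_pos: [0.6088, -0.0328, 0.0988]
orientation: [-0.004, 3.138, 0.006]
ft_force: [4.1, 3.2, 1.8]
gripper_width: 0.0211
gripper_force: 45.0
```

Request:
drive_tool(series=[[[-0.0012,0.0007,0],0],[[0,0,0],0],[[0,0,0],0]])

```text
clock: 13.87
tool_pos: [0.6094, -0.0337, 0.0988]
orientation: [-0.002, 3.14, 0.004]
ft_force: [2.8, 4.5, 4.3]
gripper_width: 0.0206
gripper_force: 45.0
```

Request:
drive_tool(series=[[[0.0005,0.0014,0],0],[[0,0,0],0],[[0,0,0],0]])

```text
clock: 14.12
tool_pos: [0.609, -0.033, 0.0988]
orientation: [-0.002, 3.139, 0.003]
ft_force: [4.1, 4.8, 3.4]
gripper_width: 0.0208
gripper_force: 45.0
```

Request:
drive_tool(series=[[[0.0005,0.001,0],0],[[0,0,0],0],[[0,0,0],0]])

```text
clock: 14.37
tool_pos: [0.6087, -0.0325, 0.0988]
orientation: [-0.001, 3.139, 0.002]
ft_force: [3.9, 3.2, 3.9]
gripper_width: 0.0212
gripper_force: 45.0
```

Request:
drive_tool(series=[[[0,0,0],0],[[0,0,0],0],[[0,0,0],0]], grip_force=6)

```text
clock: 14.62
tool_pos: [0.6084, -0.0326, 0.0986]
orientation: [-0.001, 3.139, 0.002]
ft_force: [4.2, 4.2, 3.5]
gripper_width: 0.0218
gripper_force: 6.0
```

Request:
drive_tool(series=[[[0,0,0],0],[[0,0,0],0],[[0,0,0],0],[[0,0,0],0],[[0,0,0],0]], claw=0.6)

```text
clock: 15.03
tool_pos: [0.6066, -0.0342, 0.0976]
orientation: [-0.001, -3.14, 0.001]
ft_force: [0.4, -0.9, 0.7]
gripper_width: 0.0467
gripper_force: 0.0
```

Request:
drive_tool(series=[[[0,0,-0.01],0],[[0,0,-0.03],0],[[0,0,-0.035],0],[[0,0,-0.035],0],[[0,0,-0.035],0]])

```text
clock: 15.45
tool_pos: [0.607, -0.0339, 0.2455]
orientation: [0.001, 3.142, -0.0]
ft_force: [-0.0, 1.0, -0.3]
gripper_width: 0.052
gripper_force: 0.0
```

Request:
drive_tool(series=[[[-0.02,0,0],0],[[-0.02,0,0],0],[[0,0,0],0],[[0,0,0],0]])

```text
clock: 15.78
tool_pos: [0.6476, -0.0335, 0.2433]
orientation: [0.0, -3.141, 0.001]
ft_force: [0.2, 0.2, 0.5]
gripper_width: 0.0522
gripper_force: 0.0
```

```bash
python3 look.py w6
```

```text
[ 0.64756994 -0.03351984  0.24326544] [[-1. -0.]
 [-0.  1.]] [-0.44  0.34  0.59  1.46 -0.19  1.4   1.72] [0.2 0.2 0.5]
wrist knob top [ 0.6075 -0.0313  0.1329] [ 0.6081 -0.0309  0.1303] 601 [0.0199 0.0202 0.0099]
top tab [ 0.4711 -0.142   0.0831] 12
side knob top [ 0.6074 -0.0275  0.1319] [ 0.6074 -0.029   0.1293] 59 [0.0173 0.0201 0.0097]
side tab [ 0.4708 -0.1364  0.0844] 19
```

View pics/w6.png

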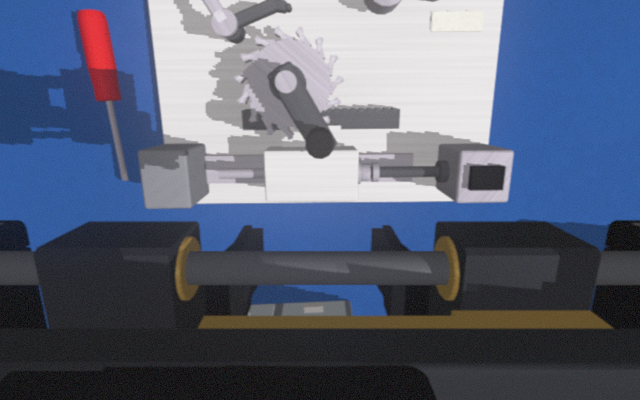

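The sledge's pad at (360,172) rests on the button at (372,172). The knob is at (320,142), the pawl is clear of the wheel at (285,8), and the robot is touching nothing. I'm handing the job in.

```bash
python3 -c "
from rig import arm
print(arm.close_job())"
```

```text
the job is handed in; nothing more can be done
None
```

The job is handed in: the release lever is fully over, the pawl is clear of the wheel, and the sledge was eased slowly until it rested on the sensor button, finishing at about 16 s; the gripper has let go and I moved nothing else on the bench.

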